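# Dark-zero the light detector and hold the lamp shutter at half aperture

### The job

Check the photometer bench at half light: with the lamp shutter still shut, press the dark-zero plunger on top of the detector head fully down to its stop for a moment and let it spring back up. Then draw the lamp's spring-return shutter by its thumb tab towards the open end, stop at half travel (the thick middle mark, never past three quarters open, or the detector is overloaded) and keep holding it there for the reading: finish while still holding it, and leave the loose things on the worktop where they stand.

Things in the scene. Friction and masses are not known exactly. Their poses are not given: they have to be found in the camera images.
- bench_rail: Fixed aluminium rail of a small photometric bench, 60 (x) x 386 (y) x 31 mm high. Origin at the centre of its underside, on the worktop; its y axis runs along the rail towards the lamp house, its x axis across it, away from the robot. Lamp house, lens and detector are clamped on it, parallel to it. It may stand turned a little on the worktop.
- lamp_house: Fixed grey lamp house with dark fins on top, at the rail's left (+y): box 72 (x) x 92 (y) mm, fins up to 113.5 mm above the origin. Origin: on the rail's top face (31 mm above the worktop), under the middle of its carriage; axes parallel to the rail's.
- shutter (a joint): Travel of the steel shutter blade in m: 0 = shut, 0.040 = fully open, half travel = 0.020, where the blade's edge halves the aperture. It grows as the blade is drawn along the lamp house's -x axis, towards the robot. A return spring pulls it shut: 4 N at 0, 9 N at half, 14 N fully open; it snaps shut when let go.
- shutter_tab (a point): Centre of the top face of the shutter's black thumb tab: upright block 12 (x, along the travel) x 16 (y) x 34 mm high, standing free above the shutter frame (underside 4.5 mm above the frame's top). It may be pinched from above either way round or pushed from its far (+x) side. Moves with the shutter; axes as the lamp house's.
- detector: Fixed black detector head on the rail's right (-y) part: box 66 x 66 mm, top 99 mm above its origin, with a short tube towards the lamp. Origin: on the rail's top face, under the middle of its carriage.
- zero_plunger (a joint): Travel of the dark-zero plunger in m: 0 = up, 0.010 = pressed down to its stop. Spring: 2 N at 0, 8 N at the stop; comes up by itself.
- plunger_top (a point): Centre of the top face of the plunger's mushroom head (31 mm diameter, 10 mm high) that stands upright on top of the detector head. It moves straight down when pressed.
- vial_3: Bystander: capped sample vial, 27 mm diameter, 59 mm high, before the rail. Origin at its base.
- stopper_0: Bystander: rubber stopper, 25 mm diameter, 24 mm high, before the rail. Origin at its base.
- screwdriver: Bystander: screwdriver, 197 mm long, lying at the left. Origin near its middle.
- conical_flask: Bystander: stoppered conical flask, 66 mm diameter, 111 mm high, at the left. Origin at its base.
- interface_box_a: Bystander: flat measuring interface box, 109 x 130 x 37 mm, at the right. Origin under its centre.
- aperture (a point): Centre of the 32 mm round aperture in the metal shutter frame on the lamp house's -y side. The frame is 108 mm long in x (70 mm before to 38 mm behind this point), its top 51 mm above this point, in a slotted spring cover with white marks along x: shut, quarter, half (the thick one), three quarters, open.
- beaker_250: Bystander: empty glass beaker, 77 mm wide, 92 mm high, between oven and incubator. Origin at its base.
- measuring_cylinder: Bystander: glass measuring cylinder, 188 mm high, between oven and incubator. Origin at its base.
- petri_dish_0: Bystander: petri dish, 63 mm diameter, 15 mm high, far right. Origin at its base.
- vial_0: Bystander: capped sample vial, 59 mm high, right of the incubator. Origin at its base.
- vial_1: Bystander: second capped sample vial beside it, 59 mm high. Origin at its base.

How it is judged (in metres and radians):
On the way, in this order (a step that is already met when the one before it is completed fails the run):
1. the dark-zero plunger is pressed fully down to its stop while the shutter is shut (value of joint zero_plunger above 0.0085 m and value of joint shutter below 0.003 m), for 0.2 s.
2. the plunger is let up again, the shutter still shut (value of joint zero_plunger below 0.0015 m and value of joint shutter below 0.003 m), for 0.1 s.
3. the shutter is drawn to half travel by the fingers and held (value of joint shutter between 0.016 and 0.024 m and contact force between the fingers and shutter above 4 N), for 0.3 s.
At the end, for the whole second after the job is handed in: The fingers hold the shutter at half travel (20 mm, within 4 mm either way) at rest against its spring (more than 4 N between fingers and shutter), and the dark-zero plunger is up again (within 1.5 mm) (all of step 3 and velocity of joint shutter between -0.005 and 0.005 m/s and value of joint zero_plunger below 0.0015 m); the arm keeps its last pose, push and grip.
It fails at once if the shutter is opened past three quarters (30 mm) (value of joint shutter above 0.03 m).
It fails at once if a bystander is shifted by more than 15 mm (distance of any of vial_3, stopper_0, screwdriver, conical_flask, interface_box_a, beaker_250, measuring_cylinder, petri_dish_0, vial_0, vial_1 from where it was at the start of the episode above 0.015 m).
It also fails if it takes over 35 s, if anything falls off the work surface, if the arm or the gripper's body presses on something with over 40 N, if the wrist force passes 120 N, or if a joint passes its speed limit or range.

### The arm

A 6-joint arm with a two-finger parallel gripper is mounted at the origin on a cart in front of the work surface, level with it; the furniture and walls round the work are solid. World frame = base frame: x ahead of the robot, y to its left, z up, the work surface at z = 0. Lengths are in mm, angles in rad, forces in N, time in s.
With the tool pointing down it reaches from about 250 to 775 mm from the base axis. Payload 8.9 kg.
Tool frame: the origin (TCP) lies between the finger pads; the fingertips stand nose_length ahead of it and the grasp point (between the pads) lies 5 mm behind it (nose_length is the distance from the TCP to the fingertips, in mm); z points along the fingers, y is the line along which they close (so a half turn about z gives the same grasp; the last joint's range is limited). The gripper opens to 85 mm and grips with 20 to 120 N. Pads are 22 mm wide; open, the fingers measure 114 mm over their backs; the gripper's body (76 mm by 85 mm) begins 54 mm behind the grasp point. The pads swing forward as they close: fully open they stand 13 mm farther back than shut.
Start: joints at [-1.365, 0.291, -0.153, 1.127, 0, 1.431], TCP at [177.456, -494.098, 245.305] pointing down, gripper open.
Joint ranges: [-2.52, 2.52], [-0.91, 1.74], [-1.3, 1.37], [-1.96, 2.02], [-1.52, 1.47], [-3.14, 3.14]. Speed limits (rad/s): [2.22, 2.22, 2.79, 3.14, 3.14, 3.14].

### API

Orientations are given as a unit quaternion [w, x, y, z].
In Python, from plant import * gives the robot as it stands. The module is installed in compiled form; this text tells all that it offers.
- The arm moves only by the tool arm_command, never from a script. Its argument "commands" is a list of rows, each an object of numbers: "rx", "ry", "rz": the turn, a rotation vector about the tool's x, y, z in degrees; "tx", "ty", "tz": the shift along the tool's x, y, z in mm; "claw": the gripper's target within -1 to 1 (shut at 1, half-way at 0, fully open at -1). A call has 1 to 5 rows; each row shifts and turns the commanded pose from where the row before left it, along the tool's axes as they then stand; what a row does not reach is not made up. A row lasts 1/10 s, in which the tool goes at most 50 mm and 8.59 degrees, less where a joint would pass 70% of its speed; a pose out of reach is approached as far as the arm can. A call with a gripper value outside its range is refused whole. The fingers move at their own pace and stop on an object; the grip force is fixed at half the most. Time passes only in rows, so rows that do not move let the fingers close. It gives the time, the measured TCP pose, the force, the opening and the grip force at its end, in the units of the state.
- sense(): the state, without advancing time (a new reading comes with each control period).
- snapshot(name): name is "scene" or "top" or "wrist"; returns the picture (420x560x3 uint8, red, green, blue); there is no depth.
- camera_model(name): a dict with "fx", "fy", "cx", "cy" (pixels), "dist" ([k1, k2, p1, p2, k3] as OpenCV has them; the pictures are not rectified), "camera_from_world" (4x4, takes a point from world to camera coordinates); the wrist camera has in their place "T_tool_cam" (4x4, takes a point from camera to tool coordinates, whose origin is the TCP and whose axes are the flange's). Camera axes: x right, y down, z forward; pixel columns grow to the right and rows downward; lengths in mm; the calibration is good to about 2 mm. A picture is of the moment at which its call begins: read the wrist's pose just before it. camera_model takes no time and is no camera call.
- finish_job(): hands the job in; it is judged then, once.
The state is a dict: "clock": time; "joints": joint angles; "qvel": joint speeds; "joint_efforts": joint torques, N m; "tcp_pos": TCP position; "orientation": TCP orientation; "wrist_force": force on the tool from outside, world axes, zero at the start; "wrist_torque": the same for the moment, N m; "gripper_width": finger opening in mm; "gripper_force": force on a finger pad.
Only numpy, scipy, OpenCV 4.12 (cv2) and the standard library are available. Lean on these libraries where they do the work, as an engineer would, in place of code of your own. Each camera call takes 0.05 s, during which the arm holds its last target. There are 200 camera calls.

## Working session

There is one attempt and no reset: what is moved stays moved. The work goes in short steps, Python scripts to look and compute and a tool call to move; the robot and the scene stay as the last step left them, time stands still between calls to the robot, and variables do not carry over. Pictures are saved under pics/ and viewed, at most 10 in all, crops included, and the job is handed in when it is done.

Besides the shell and the picture viewer there is one more tool, called after "Request:" as name(argument=value, ...), one argument or row to a line, values as JSON. arm_command: Moves the arm, as the interface text tells. Its arguments: {"type":"object","properties":{"commands":{"type":"array","items":{"type":"object","properties":{"rx":{"type":"number"},"ry":{"type":"number"},"rz":{"type":"number"},"tx":{"type":"number"},"ty":{"type":"number"},"tz":{"type":"number"},"claw":{"type":"number"}}}}},"required":["commands"]}

```bash
mkdir -p pics
cat > h.py <<'E'
from plant import *
import numpy as np, cv2
from scipy.spatial.transform import Rotation as R
def save(n,im): cv2.imwrite('pics/'+n,im[:,:,::-1])
def cam(name,s=None):
    m=camera_model(name);K=np.array([[m['fx'],0,m['cx']],[0,m['fy'],m['cy']],[0,0,1.]]);d=np.array(m['dist'],float)
    if 'camera_from_world' in m: T=np.array(m['camera_from_world'])
    else:
        q=s['orientation'];W=np.eye(4);W[:3,:3]=R.from_quat([q[1],q[2],q[3],q[0]]).as_matrix();W[:3,3]=s['tcp_pos']
        T=np.linalg.inv(W@np.array(m['T_tool_cam']))
    return K,d,T
def ray(c,uv):
    K,d,T=c;p=cv2.undistortPoints(np.array([[uv]],float),K,d)[0,0]
    v=T[:3,:3].T@np.array([p[0],p[1],1]);return -T[:3,:3].T@T[:3,3],v/np.linalg.norm(v)
def onz(c,uv,z):
    o,v=ray(c,uv);return o+v*(z-o[2])/v[2]
def tri(rs):
    A=sum(np.eye(3)-np.outer(v,v) for o,v in rs);b=sum((np.eye(3)-np.outer(v,v))@o for o,v in rs)
    x=np.linalg.solve(A,b);return x,[np.linalg.norm(np.cross(x-o,v)) for o,v in rs]
def proj(c,p):
    K,d,T=c;return cv2.projectPoints(np.array([p],float),cv2.Rodrigues(T[:3,:3])[0],T[:3,3],K,d)[0].ravel()
E
python3 - <<'E'
from h import *
s=sense();print(s)
for n in ("scene","top","wrist"):
    save(n+'0.png',snapshot(n)); 
    c=cam(n,s);print(n,-c[2][:3,:3].T@c[2][:3,3],c[2][:3,:3].round(2).tolist(),c[0][0,0])
E
```

```text
{'clock': 0.0, 'joints': array([-1.36532462e+00,  2.91320793e-01, -1.54133674e-01,  1.12670589e+00,
        3.15519417e-06,  1.43149489e+00]), 'qvel': array([-0.0003492 , -0.00055074, -0.00102693, -0.00021074, -0.00015372,
       -0.00086743]), 'joint_efforts': array([-2.56251718e-03, -5.37141895e+01,  3.31378627e+01,  1.60458736e-02,
       -3.28168426e-04, -2.05814331e-05]), 'tcp_pos': array([ 177.35653353, -493.67909688,  244.70851139]), 'orientation': array([-6.81695890e-04,  9.85177966e-01,  1.71533993e-01, -2.09837704e-05]), 'wrist_force': array([ 0.50057198, -0.80238576,  0.08518474]), 'wrist_torque': array([0.01476477, 0.050461  , 0.01428237]), 'gripper_force': 0.0, 'gripper_width': 85.4341663581217}
scene [   24.92276614 -1148.30658339  1303.61087567] [[0.9, -0.44, 0.02], [-0.28, -0.62, -0.73], [0.33, 0.65, -0.68]] 443.2524951973651
top [-620.81696905  244.07826267 1669.46910298] [[-0.24, -0.97, -0.02], [-0.76, 0.2, -0.62], [0.61, -0.13, -0.78]] 457.28800185191693
wrist [ 250.53061074 -467.67440522  372.86815236] [[0.34, -0.94, -0.0], [-0.9, -0.32, 0.3], [-0.28, -0.1, -0.95]] 325.4742712934086
```

View pics/scene0.png

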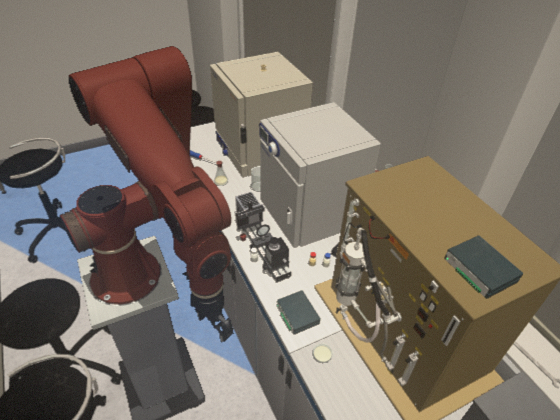

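View pics/top0.png

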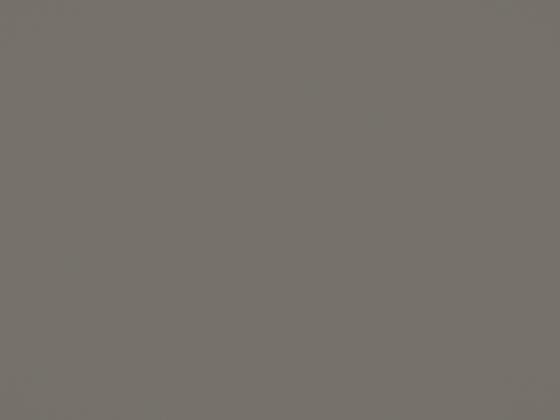

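The scene view shows the lamp house at about (248,210), the detector at (275,252), the interface box at (298,311) and the flask at (220,175). The top camera is blocked and shows plain grey. I'll enlarge the scene crop and work out rough positions.

Run:
```python
from h import *
im=cv2.imread('pics/scene0.png');cv2.imwrite('pics/c1.png',cv2.resize(im[150:290,190:340],(750,600*140*5//700*7//6 if 0 else 700))[:600])
c=cam('scene')
for n,uv,z in [('lamp',(248,200),130),('det',(275,242),130),('box',(298,311),37),('flask',(220,183),0),('vial',(254,258),0),('stop',(241,238),0)]: print(n,onz(c,uv,z).round())
```

```text
lamp [520.  58. 130.]
det [ 518. -189.  130.]
box [ 490. -427.   37.]
flask [504. 352.   0.]
vial [ 463. -123.    0.]
stop [459.  -5.   0.]
```

View pics/c1.png

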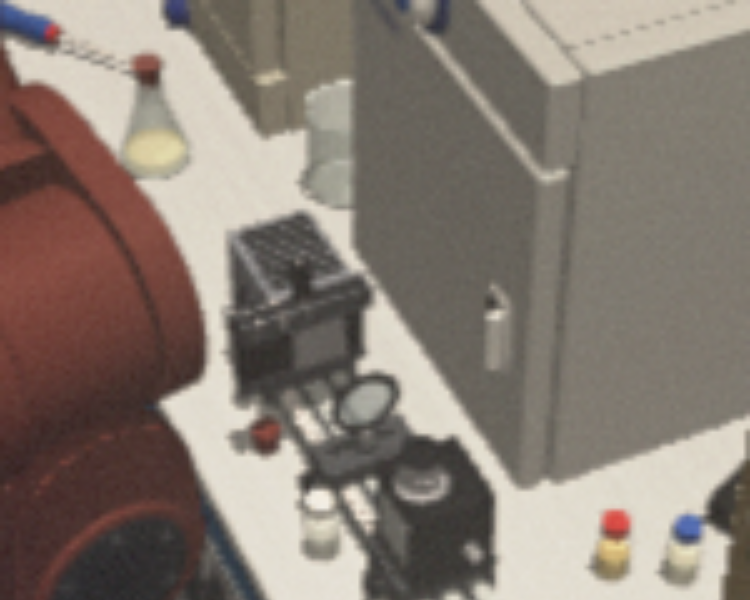

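View pics/wrist0.png

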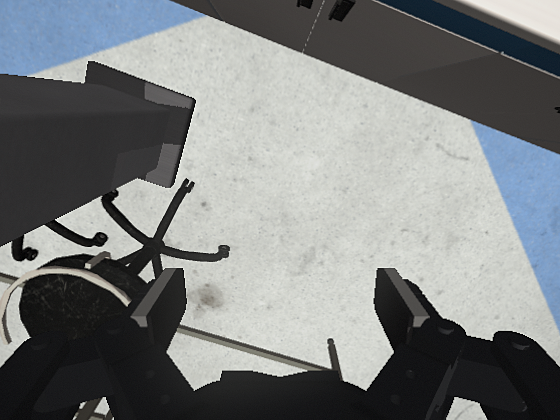

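The crop shows the plunger head at scene pixel (274,246), the tab at (250,204), and the vial and stopper in front of the rail. The wrist view shows only floor. I'll move above the bench.

Request:
arm_command(
  commands=[
    {"tx": 38, "ty": -20, "tz": -20},
    {"tx": 38, "ty": -30, "tz": -20},
    {"tx": 38, "ty": -30, "tz": -20},
    {"tx": 38, "ty": -32, "tz": -15},
    {"tx": 38, "ty": -32, "tz": -10},
  ],
)

```text
invalid input
```

Request:
arm_command(
  commands=[
    {"tx": 38, "ty": -32},
    {"tx": 38, "ty": -32, "rz": 5},
    {"tx": 35, "ty": -32, "rz": 5},
    {"tx": 30, "ty": -32, "rz": 5},
    {"tx": 20, "ty": -30, "rz": 5},
  ],
)

```text
invalid input
```

Run:
```python
from h import *
s=sense();save('w1.png',snapshot('wrist'));np.save('s1.npy',s,allow_pickle=True)
print(s['clock'],s['tcp_pos'],s['orientation'],s['joints'])
c=cam('wrist',s);print(proj(c,[512,-195,145]),proj(c,[515,40,150]))
```

```text
0.15 [ 177.41166864 -493.82807345  244.89523256] [-4.45652845e-04  9.85173127e-01  1.71562557e-01 -2.06561214e-06] [-1.36529249e+00  2.91133341e-01 -1.53894244e-01  1.12665970e+00
  2.53574383e-05  1.43146907e+00]
[ -267.54032309 -1061.42345301] [-2007.04717654 -2543.260345  ]
```

View pics/w1.png

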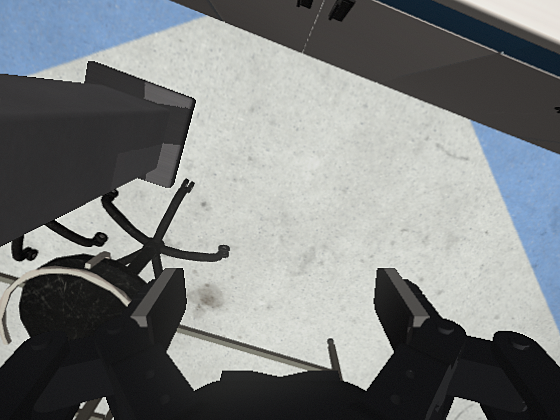

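Nothing moved: the picture is unchanged and both calls were refused. Each row probably needs every field, so I'll try full rows.

Request:
arm_command(
  commands=[
    {"tx": 38, "ty": -20, "tz": -20, "rx": 0, "ry": 0, "rz": 0, "claw": -1},
    {"tx": 38, "ty": -25, "tz": -20, "rx": 0, "ry": 0, "rz": 0, "claw": -1},
    {"tx": 38, "ty": -25, "tz": -20, "rx": 0, "ry": 0, "rz": 0, "claw": -1},
    {"tx": 38, "ty": -30, "tz": -15, "rx": 0, "ry": 0, "rz": 0, "claw": -1},
    {"tx": 38, "ty": -30, "tz": -10, "rx": 0, "ry": 0, "rz": 0, "claw": -1},
  ],
)

```text
clock: 0.7
tcp_pos: [312.8, -306.7, 331.1]
orientation: [0.001, 0.985, 0.171, 0.0]
wrist_force: [0.7, 0.0, 0.1]
gripper_width: 85.0
gripper_force: 0.0
```

Request:
arm_command(
  commands=[
    {"tx": 38, "ty": -32, "tz": 0, "rx": 0, "ry": 0, "rz": 4, "claw": -1},
    {"tx": 36, "ty": -34, "tz": 0, "rx": 0, "ry": 0, "rz": 4, "claw": -1},
    {"tx": 34, "ty": -36, "tz": 0, "rx": 0, "ry": 0, "rz": 4, "claw": -1},
    {"tx": 30, "ty": -38, "tz": 0, "rx": 0, "ry": 0, "rz": 4, "claw": -1},
    {"tx": 20, "ty": -35, "tz": 0, "rx": 0, "ry": 0, "rz": 4, "claw": -1},
  ],
)

```text
clock: 1.2
tcp_pos: [431.4, -100.3, 330.1]
orientation: [-0.0, 1.0, -0.003, 0.0]
wrist_force: [-0.2, -0.6, -0.6]
gripper_width: 85.4
gripper_force: 0.0
```

Run:
```python
from h import *
snapshot('wrist');snapshot('wrist')
s=sense();save('w2.png',snapshot('wrist'));np.save('s2.npy',s,allow_pickle=True)
print(s['clock'],s['tcp_pos'],s['orientation'],s['joints'])
c=cam('wrist',s);print(proj(c,[512,-195,145]),proj(c,[515,40,150]))
```

```text
1.3 [431.81775463 -98.62946451 330.0086723 ] [-6.17557311e-04  9.99999479e-01 -8.00473522e-04  1.43312296e-04] [-3.90776206e-01  9.73728191e-02 -1.74446026e-01  1.29918193e+00
  1.25134509e-03  2.75241727e+00]
[385.42496718 101.90312454] [124.88631813  98.95597677]
```

View pics/w2.png

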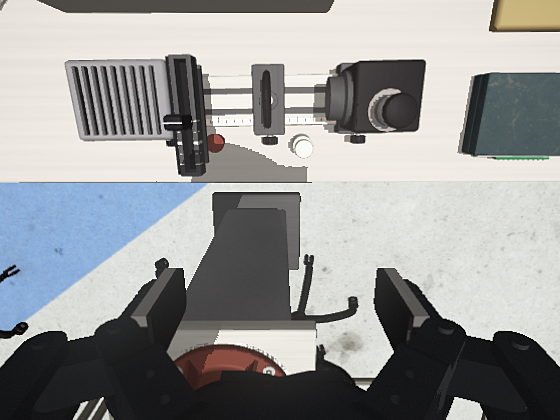

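The wrist view shows the lamp house at the left (115,100), the tab at (177,122), the stopper at (216,143), the vial at (302,147), and the detector with its plunger head at (403,112). The rail is turned only slightly. I'll get rough points now, then take a second view from nearer.

Run:
```python
from h import *
s=np.load('s2.npy',allow_pickle=True).item();c=cam('wrist',s);c2=cam('scene')
a=ray(c,(403,112));b=ray(c2,(274,246));print('pl',tri([a,b]),onz(c,(403,112),150))
a=ray(c,(177,122));b=ray(c2,(250,203));print('tab',tri([a,b]),onz(c,(177,122),160))
im=cv2.imread('pics/w2.png');cv2.imwrite('pics/w2c.png',cv2.resize(im[45:185,150:435],None,fx=2.8,fy=2.8,interpolation=cv2.INTER_CUBIC))
```

```text
pl (array([ 502.57553701, -213.2944375 ,  140.87729547]), [np.float64(0.47418431567572294), np.float64(0.4741843156757123)]) [ 503.2024679  -210.18163331  150.        ]
tab (array([496.90109334, -15.0024206 , 183.47300338]), [np.float64(0.33776082369615984), np.float64(0.3377608236961659)]) [495.52422627  -7.61253396 160.        ]
```

View pics/w2c.png

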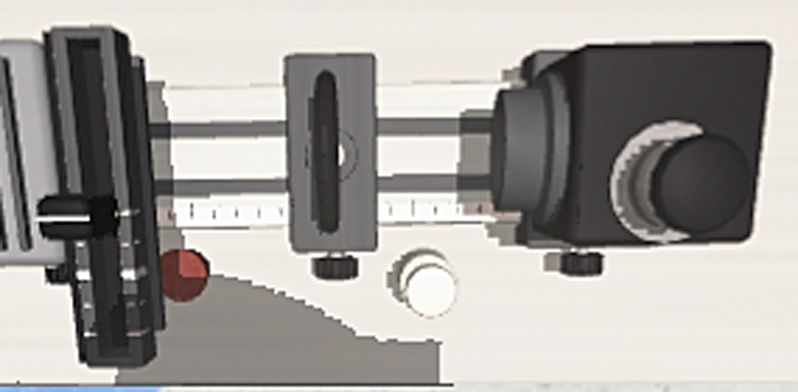

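Request:
arm_command(
  commands=[
    {"tx": 0, "ty": 45, "tz": 0, "rx": 0, "ry": 0, "rz": 0, "claw": 0},
    {"tx": 0, "ty": 45, "tz": 0, "rx": 0, "ry": 0, "rz": 0, "claw": 1},
    {"tx": 0, "ty": 0, "tz": 0, "rx": 0, "ry": 0, "rz": 0, "claw": 1},
  ],
)

```text
clock: 1.65
tcp_pos: [429.6, -197.5, 329.6]
orientation: [0.001, 1.0, -0.004, -0.0]
wrist_force: [-0.1, 0.8, 0.7]
gripper_width: 43.9
gripper_force: 0.0
```

Run:
```python
from h import *
snapshot('wrist')
s=sense();im=snapshot('wrist');save('w3.png',im);np.save('s3.npy',s,allow_pickle=True)
print(s['clock'],s['tcp_pos'],s['orientation'],s['gripper_width'])
c=cam('wrist',s)
for p in ([503,-211,143],[497,-12,175]): print(proj(c,p))
b=im[50:180,60:420];save('w3c.png',cv2.resize(b,None,fx=2.2,fy=2.2,interpolation=cv2.INTER_CUBIC))
```

```text
1.7 [ 429.37098742 -195.43791347  329.63168133] [ 2.87920868e-05  9.99991443e-01 -4.11609827e-03 -4.12919402e-04] 36.10983663361138
[295.85269509 109.42493891]
[ 59.06391295 119.33523216]
```

View pics/w3c.png

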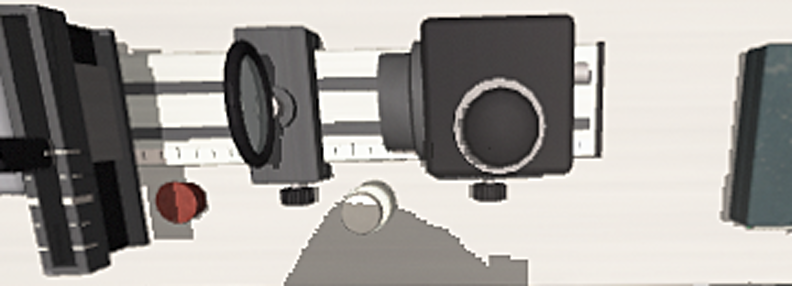

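The nearer view has the plunger head at wrist pixel (289,107), inside its light ring. The tab is at the left edge of the picture, with the white marks in front of it.

Run:
```python
from h import *
s2=np.load('s2.npy',allow_pickle=True).item();s3=np.load('s3.npy',allow_pickle=True).item()
c2=cam('wrist',s2);c3=cam('wrist',s3);cs=cam('scene')
print(tri([ray(c2,(401.1,111.4)),ray(c3,(288.6,106.8))]),onz(c3,(288.6,106.8),143),onz(c2,(401.1,111.4),143))
# rail yaw: long edge from w2 crop: top rail line (155,83)->(520,75)?; use rods
for p,q in [((150,130),(485,126)),((150,187),(490,182))]:
    f=lambda u:onz(c2,(150+u[0]/2.8,45+u[1]/2.8),31)
    d=f(q)-f(p);print(np.degrees(np.arctan2(d[0],-d[1])))
s=sense();print(s['tcp_pos'],s['gripper_width'],s['clock'])
```

```text
(array([ 504.73452675, -203.73979959,  163.21015962]), [np.float64(0.7573695972886804), np.float64(0.7573695972886592)]) [ 505.37626959 -204.29915202  143.        ] [ 503.60106828 -210.89317141  143.        ]
0.4997534032598373
0.6628467450776208
[ 429.36154129 -194.0538143   329.73882359] 28.585485458953197 1.75
```

Request:
arm_command(
  commands=[
    {"tx": 25, "ty": 5, "tz": 30, "rx": 0, "ry": 0, "rz": 0, "claw": 1},
    {"tx": 25, "ty": 5, "tz": 30, "rx": 0, "ry": 0, "rz": 0, "claw": 1},
    {"tx": 25, "ty": 5, "tz": 25, "rx": 0, "ry": 0, "rz": 0, "claw": 1},
    {"tx": 0, "ty": 0, "tz": 0, "rx": 0, "ry": 0, "rz": 0, "claw": 1},
    {"tx": 0, "ty": 0, "tz": 0, "rx": 0, "ry": 0, "rz": 0, "claw": 1},
  ],
)

```text
clock: 2.25
tcp_pos: [504.6, -207.1, 244.7]
orientation: [-0.0, 1.0, -0.002, -0.001]
wrist_force: [-0.1, -0.5, 0.5]
gripper_width: 0.1
gripper_force: 0.0
```

Run:
```python
from h import *
snapshot('wrist')
s=sense();im=snapshot('wrist');save('w4.png',im);np.save('s4.npy',s,allow_pickle=True)
print(s['clock'],s['tcp_pos'],s['orientation'],s['gripper_width'])
c=cam('wrist',s)
for p in ([504.5,-206,145],s['tcp_pos']): print(proj(c,p))
```

```text
2.3 [ 504.67707739 -207.39937695  245.57813644] [-5.53590396e-05  9.99998389e-01 -1.78726539e-03 -1.54939150e-04] -0.06933679803797417
[277.94011957 215.29228103]
[279.91034997 287.46218831]
```

View pics/w4.png

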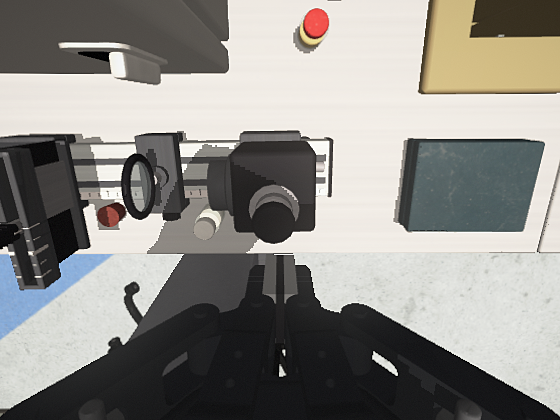

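The closed fingertips are at about (280,265). The plunger head is a dark disc centred near (274,221), about 47 px wide. The vial at (208,222) is clear of the gripper.

Run:
```python
from h import *
S=[np.load(f's{i}.npy',allow_pickle=True).item() for i in (2,3,4)];C=[cam('wrist',s) for s in S]
U=[(401.1,111.4),(288.6,106.8),(274,221)]
r=[ray(c,u) for c,u in zip(C,U)]
print(tri(r),tri([r[0],r[2]]),tri([r[1],r[2]]))
for z in (145,150,155,160,165): print(z,[onz(c,u,z).round(1)[:2].tolist() for c,u in zip(C,U)])
T=[(172.5,122.5),None,None]
print(-C[2][2][:3,:3].T@C[2][2][:3,3])
```

```text
(array([ 505.02799455, -203.87656654,  160.9131034 ]), [np.float64(1.251456717250809), np.float64(0.4515709613483288), np.float64(0.8584869100329764)]) (array([ 504.6673076 , -204.00893251,  160.22521731]), [np.float64(1.0338434804042567), np.float64(1.033843480404354)]) (array([ 505.50711281, -203.59388326,  160.3430989 ]), [np.float64(0.2541573561840579), np.float64(0.25415735618403673)])
145 [[503.6, -210.2], [505.4, -204.2], [500.0, -203.0]]
150 [[503.7, -208.4], [505.4, -204.1], [501.8, -203.1]]
155 [[503.8, -206.6], [505.4, -204.0], [503.6, -203.2]]
160 [[503.9, -204.9], [505.5, -203.9], [505.4, -203.3]]
165 [[504.0, -203.1], [505.5, -203.7], [507.2, -203.4]]
[ 582.40924748 -207.67219051  373.69872024]
```

Request:
arm_command(
  commands=[
    {"tx": 0, "ty": -3, "tz": 25, "rx": 0, "ry": 0, "rz": 0, "claw": 1},
    {"tx": 0, "ty": 0, "tz": 20, "rx": 0, "ry": 0, "rz": 0, "claw": 1},
    {"tx": 0, "ty": 0, "tz": 8, "rx": 0, "ry": 0, "rz": 0, "claw": 1},
    {"tx": 0, "ty": 0, "tz": 0, "rx": 0, "ry": 0, "rz": 0, "claw": 1},
  ],
)

```text
clock: 2.75
tcp_pos: [504.5, -204.6, 192.3]
orientation: [-0.0, 1.0, -0.002, -0.0]
wrist_force: [-0.8, 0.0, -1.0]
gripper_width: -0.1
gripper_force: 0.0
```

Request:
arm_command(
  commands=[
    {"tx": 0, "ty": 0, "tz": 7, "rx": 0, "ry": 0, "rz": 0, "claw": 1},
    {"tx": 0, "ty": 0, "tz": 0, "rx": 0, "ry": 0, "rz": 0, "claw": 1},
  ],
)

```text
clock: 2.95
tcp_pos: [505.2, -205.0, 185.4]
orientation: [0.0, 1.0, -0.002, 0.0]
wrist_force: [-0.7, -0.8, 0.3]
gripper_width: 0.1
gripper_force: 0.0
```

Request:
arm_command(
  commands=[
    {"tx": 0, "ty": 0, "tz": 7, "rx": 0, "ry": 0, "rz": 0, "claw": 1},
    {"tx": 0, "ty": 0, "tz": 0, "rx": 0, "ry": 0, "rz": 0, "claw": 1},
  ],
)

```text
clock: 3.15
tcp_pos: [505.6, -205.2, 178.1]
orientation: [0.0, 1.0, -0.002, 0.001]
wrist_force: [1.6, -1.2, 3.3]
gripper_width: 0.3
gripper_force: 1.6
```

Request:
arm_command(
  commands=[
    {"tx": 0, "ty": 0, "tz": 5, "rx": 0, "ry": 0, "rz": 0, "claw": 1},
    {"tx": 0, "ty": 0, "tz": 0, "rx": 0, "ry": 0, "rz": 0, "claw": 1},
  ],
)

```text
clock: 3.35
tcp_pos: [505.7, -205.2, 173.4]
orientation: [0.0, 1.0, -0.002, 0.001]
wrist_force: [0.2, -1.2, 6.6]
gripper_width: -0.1
gripper_force: 3.0
```

Request:
arm_command(
  commands=[
    {"tx": 0, "ty": 0, "tz": 3, "rx": 0, "ry": 0, "rz": 0, "claw": 1},
    {"tx": 0, "ty": 0, "tz": 2, "rx": 0, "ry": 0, "rz": 0, "claw": 1},
    {"tx": 0, "ty": 0, "tz": 0, "rx": 0, "ry": 0, "rz": 0, "claw": 1},
  ],
)

```text
clock: 3.65
tcp_pos: [505.7, -205.2, 170.8]
orientation: [0.001, 1.0, -0.002, 0.001]
wrist_force: [-5.9, 2.5, 26.5]
gripper_width: 0.3
gripper_force: 13.0
```

It's at the stop, with the force up to 26 N. I'll hold for a moment and then lift.

Request:
arm_command(
  commands=[
    {"tx": 0, "ty": 0, "tz": 0, "rx": 0, "ry": 0, "rz": 0, "claw": 1},
    {"tx": 0, "ty": 0, "tz": 0, "rx": 0, "ry": 0, "rz": 0, "claw": 1},
    {"tx": 0, "ty": 0, "tz": 0, "rx": 0, "ry": 0, "rz": 0, "claw": 1},
    {"tx": 0, "ty": 0, "tz": -20, "rx": 0, "ry": 0, "rz": 0, "claw": 1},
    {"tx": 0, "ty": 0, "tz": -40, "rx": 0, "ry": 0, "rz": 0, "claw": 1},
  ],
)

```text
clock: 4.15
tcp_pos: [503.5, -204.0, 226.7]
orientation: [-0.001, 1.0, -0.002, -0.002]
wrist_force: [1.3, 0.0, -0.9]
gripper_width: -0.1
gripper_force: 0.0
```

Request:
arm_command(
  commands=[
    {"tx": -40, "ty": 0, "tz": -25, "rx": 0, "ry": 0, "rz": 0, "claw": 1},
    {"tx": -10, "ty": 0, "tz": -25, "rx": 0, "ry": 0, "rz": -8, "claw": 1},
    {"tx": 0, "ty": 0, "tz": -15, "rx": 0, "ry": 0, "rz": -8.2, "claw": 1},
    {"tx": 0, "ty": 0, "tz": 0, "rx": 0, "ry": 0, "rz": -8.2, "claw": 1},
    {"tx": 0, "ty": 0, "tz": 0, "rx": 0, "ry": 0, "rz": -8.2, "claw": 1},
  ],
)

```text
clock: 4.65
tcp_pos: [455.1, -204.7, 293.8]
orientation: [0.0, 0.96, 0.281, 0.0]
wrist_force: [-0.7, 0.4, 0.1]
gripper_width: 0.1
gripper_force: 0.0
```

Request:
arm_command(
  commands=[
    {"tx": 0, "ty": 0, "tz": 0, "rx": 0, "ry": 0, "rz": -8.2, "claw": 0},
    {"tx": 0, "ty": 0, "tz": 0, "rx": 0, "ry": 0, "rz": -8.2, "claw": 0},
    {"tx": 0, "ty": 0, "tz": 0, "rx": 0, "ry": 0, "rz": -8.2, "claw": 0},
    {"tx": 0, "ty": 0, "tz": 0, "rx": 0, "ry": 0, "rz": -8.2, "claw": 0},
    {"tx": 0, "ty": 0, "tz": 0, "rx": 0, "ry": 0, "rz": -8.2, "claw": 0},
  ],
)

```text
clock: 5.15
tcp_pos: [454.9, -204.5, 293.0]
orientation: [-0.0, 0.8, 0.6, -0.0]
wrist_force: [-0.0, 0.9, 1.3]
gripper_width: 43.0
gripper_force: 0.0
```

Request:
arm_command(
  commands=[
    {"tx": 30, "ty": 0, "tz": 0, "rx": 0, "ry": 0, "rz": -8.2, "claw": 0},
    {"tx": 45, "ty": 0, "tz": 0, "rx": 0, "ry": 0, "rz": -8.2, "claw": 0},
    {"tx": 40, "ty": 0, "tz": 0, "rx": 0, "ry": 0, "rz": 0, "claw": 0},
    {"tx": 0, "ty": 0, "tz": 0, "rx": 0, "ry": 0, "rz": 0, "claw": 0},
  ],
)

```text
clock: 5.55
tcp_pos: [469.9, -87.5, 293.2]
orientation: [-0.001, 0.707, 0.707, 0.0]
wrist_force: [-0.3, -0.3, 0.3]
gripper_width: 43.0
gripper_force: 0.0
```

Run:
```python
from h import *
snapshot('wrist')
s=sense();im=snapshot('wrist');save('w5.png',im);np.save('s5.npy',s,allow_pickle=True)
print(s['clock'],s['tcp_pos'],s['orientation'],s['gripper_width'],s['joints'])
c=cam('wrist',s)
for p in ([496,-12,180],s['tcp_pos']): print(proj(c,p))
```

```text
5.6 [470.25986387 -89.40191292 293.22272714] [-2.04428358e-04  7.07431846e-01  7.06781537e-01 -2.17671871e-05] 42.498235537078074 [-3.40847252e-01  1.79136432e-01 -1.73292228e-01  1.21875544e+00
  1.36705171e-04  1.23086873e+00]
[315.54788507 104.99885684]
[279.12019459 286.80695737]
```

View pics/w5.png

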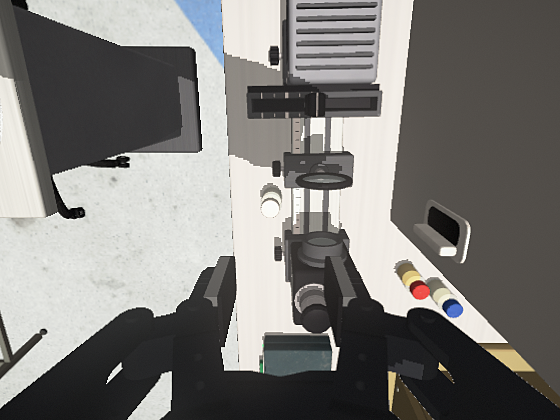

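The view along the rail shows the shutter frame across (247–382, 85–117) with the black tab near (315,103). The vial is at (270,203) and the detector below. I've used all the pictures, so the rest is numeric.

Run:
```python
from h import *
g=cv2.imread('pics/w5.png',0)
print('cols',list(range(298,336,2)))
for r in range(82,122,2): print(r,' '.join('%3d'%v for v in g[r,298:336:2]))
g=cv2.imread('pics/w2.png',0)
print('w2 cols 158-200')
for r in range(110,136,2): print(r,' '.join('%3d'%v for v in g[r,158:200:2]))
```

```text
cols [298, 300, 302, 304, 306, 308, 310, 312, 314, 316, 318, 320, 322, 324, 326, 328, 330, 332, 334]
82  79  79  80  77  69  65 130 135 135 136 137 138 137 135 134 134 133 132 129
84  60  60  60  58  58  55  52  54  55  52  53  53  53  51  53  53  51  53  53
86  35  33  34  33  35  36  34  55  57  56  60  60  60  61  60  60  59  60  60
88  36  37  35  36  35  35  38  37  37  33  57  62  60  60  60  60  60  60  59
90  35  34  35  35  34  34  34  34  35  34  33  60  59  56  55  55  55  55  57
92  62  64  65  64  66  67  61  88  51  62  59  46  74  99 105 103 105 106 106
94  53  82  59  62  54  29  33  36  32 106  86  34  33  39  98 108 107 106 108
96  56  77  62  58  31  29  37  39  39 108  67  39  39  32  58 103 111 111 110
98  42  43  42  44  34  33  34  40  36 129  66  38  38  36  50  51  48  48  50
100  38  37  37  39  33  33  37  39  38 128  66  39  38  32  66  67  66  67  65
102  39  39  40  50  34  33  37  41  38 128  65  38  38  34  66  66  67  65  65
104  39  38  37  63  38  32  36  42  37 128  64  38  40  33  67  67  67  66  66
106  38  37  38  62  39  35  36  41  35 128  63 
[... 1051 characters left out ...]
  16 156 187  18  32  33  35  39  39  43  46  32  12  18  21  18  12  60 186 128  95
122  49 117 194 161 166 185 185 185 184 184 184 178   2  17  21  20  12  16  91  70  35
124  90 111 179  44  74  57   0   9   9  13  15   0   6  18  19  19  18  13 104  92  39
126 105  54 187  27  35  36  39  40  41  43  43  41  29  20  20  18  19  80 102  99  39
128 105  52 189 126  24  33  32  36  37  35  35  36  27  16  17  24  21 119 100 102  40
130 107  29 193 185 160  64  61  48  26  35  40  48  32  26  33  50  48  80  97 108  62
132 106  23 191 179 180 186 164 132  37  55 255 105  34  40  41  48  47  51 209 111  48
134 100 127 184 178 177 178 161 142  36  32  98 113  33  38  38  48  47  37 100 116  39
```

Run:
```python
from h import *
S={i:np.load(f's{i}.npy',allow_pickle=True).item() for i in (2,5)};C={i:cam('wrist',s) for i,s in S.items()}
print(tri([ray(C[2],(173,123)),ray(C[5],(316.7,104.8))]))
for z in (165,170,175,180,185): print(z,onz(C[2],(173,123),z).round(1),onz(C[5],(316.7,104.8),z).round(1))
# frame top: left end in w5 at col 247,rows 85-117; thickness
f=lambda u,z:onz(C[5],u,z).round(1)
print(f((247,101),145),f((382,101),145),f((382,101),150))
```

```text
(array([495.9126401 , -12.06051526, 184.74022681]), [np.float64(0.424800295714951), np.float64(0.42480029571495354)])
165 [494.6  -6.  165. ] [498.4 -11.9 165. ]
170 [494.8  -7.6 170. ] [497.9 -11.9 170. ]
175 [495.   -9.2 175. ] [497.4 -11.9 175. ]
180 [495.3 -10.8 180. ] [496.8 -11.9 180. ]
185 [495.5 -12.3 185. ] [496.3 -11.9 185. ]
[444.4  -8.8 145. ] [553.   -9.1 145. ] [551.5  -9.2 150. ]
```

Request:
arm_command(
  commands=[
    {"tx": 40, "ty": 13, "tz": 0, "rx": 0, "ry": 0, "rz": 0, "claw": 0},
    {"tx": 37, "ty": 13, "tz": 10, "rx": 0, "ry": 0, "rz": 0, "claw": 0},
    {"tx": 0, "ty": 0, "tz": 50, "rx": 0, "ry": 0, "rz": 0, "claw": 0},
    {"tx": 0, "ty": 0, "tz": 0, "rx": 0, "ry": 0, "rz": 0, "claw": 0},
    {"tx": 0, "ty": 0, "tz": 0, "rx": 0, "ry": 0, "rz": 0, "claw": 0},
  ],
)

```text
clock: 6.15
tcp_pos: [496.4, -15.4, 233.4]
orientation: [-0.001, 0.709, 0.705, -0.001]
wrist_force: [0.8, -0.7, 0.3]
gripper_width: 43.2
gripper_force: 0.0
```

Run:
```python
from h import *
s=sense();im=snapshot('wrist');save('w6.png',im);g=im[:,:,1]
print(s['clock'],s['tcp_pos'],s['orientation'])
c=cam('wrist',s);p=proj(c,[496,-12,184.5]);print(p,proj(c,s['tcp_pos']))
u,v=p.round().astype(int)
print('cols',u-30,u+32)
for r in range(v-30,v+34,3): print(r,' '.join('%3d'%x for x in g[r,u-30:u+32:2]))
```

```text
6.15 [496.3780226  -15.39893618 233.37069791] [-6.86340078e-04  7.09049394e-01  7.05158167e-01 -6.67188984e-04]
[278.70237267 237.40465086] [279.12145934 286.80943128]
cols 249 311
207 161 151  55  62  60  62  60  50  84  58  60  60  60  59  51 142  56  59  59  59  59  59  58  59  59  58  60  59  59  59  59
210  21  22  33  34  33  33  32  32  32  32  33  27  28  26  27  25  27  27  25  29  31  29  29  31  30  28  30  32  32  31  31
213  39  40  37  37  37  36  36  34  34  33  31  31  30  32  28  28  27  27  26  28  32  31  29  29  33  30  32  31  32  29  31
216  53  53  52  51  51  50  50  48  49  51  37  33  31  28  28  31  29  29  25  27  42  46  45  45  45  46  46  46  45  48  48
219  53  52  50  49  50  49  51  47  47  49  34  30  30  27  31  29  30  28  27  27  34  48  46  47  47  46  47  46  47  47  48
222  51  48  50  50  50  48  51  49  47  44  30  30  30  31  32  30  28  27  30  28  26  44  45  44  45  43  43  45  46  49  47
225 166 169  74  64  62  62  61  58 106  55  31  32  34  32  43  69  30  31  32  31  28  61  59  59  58  58  58  58  60  59  60
228 125 161  72  60  58
[... 1196 characters left out ...]
 108 109 112 120  60  61  74  79  79  80  78  78  60  59  89
258 112 113 115 122 116 255  97 107 107 108 107 107 106 108 107 106 107 107 110 114  64  55  47  64  69  40  40  64  60  86 113
261 112 114 112 108  97 116  99 109 108 107 109 108 107 107 109 111  72  27  31  35  35  35  34  35  35  38  36  36  35  36  34
264 120 120 119 117 112 102  86 105 103 105 102 103 108  70  29  39  39  38  53  82  84  82  79  76  76  76  77  77  79  80  80
267 235 223 121 117 119 112  90 103 103 103 104 113  37  39  41  35  80  82  92 101 111 107 107 105 106 102 105 109 110 111 110
270 217 218 220 227 130 109 178 249 244 245 255  87  38  39  42  74 176 166 111 113 109 173 176 173 174 173 172 180 111 112 111
```

Request:
arm_command(
  commands=[
    {"tx": 3, "ty": 0, "tz": 25, "rx": 0, "ry": 0, "rz": 0, "claw": 0},
    {"tx": 0, "ty": 0, "tz": 20, "rx": 0, "ry": 0, "rz": 0, "claw": 0},
    {"tx": 0, "ty": 0, "tz": 12, "rx": 0, "ry": 0, "rz": 0, "claw": 0},
    {"tx": 0, "ty": 0, "tz": 0, "rx": 0, "ry": 0, "rz": 0, "claw": 0},
  ],
)

```text
clock: 6.6
tcp_pos: [497.4, -12.6, 176.9]
orientation: [0.0, 0.709, 0.705, 0.0]
wrist_force: [0.2, 0.3, 0.2]
gripper_width: 42.5
gripper_force: 0.0
```

Request:
arm_command(
  commands=[
    {"tx": 0, "ty": 0, "tz": 0, "rx": 0, "ry": 0, "rz": 0, "claw": 0.5},
    {"tx": 0, "ty": 0, "tz": 0, "rx": 0, "ry": 0, "rz": 0, "claw": 1},
    {"tx": 0, "ty": 0, "tz": 0, "rx": 0, "ry": 0, "rz": 0, "claw": 1},
    {"tx": 0, "ty": 0, "tz": 0, "rx": 0, "ry": 0, "rz": 0, "claw": 1},
    {"tx": 0, "ty": 0, "tz": 0, "rx": 0, "ry": 0, "rz": 0, "claw": 1},
  ],
)

```text
clock: 7.1
tcp_pos: [495.9, -12.1, 177.9]
orientation: [0.0, 0.709, 0.706, -0.001]
wrist_force: [-9.1, -2.2, 14.6]
gripper_width: 10.9
gripper_force: 59.2
```

Request:
arm_command(
  commands=[
    {"tx": 0, "ty": -3, "tz": -1.5, "rx": 0, "ry": 0, "rz": 0, "claw": 1},
    {"tx": 0, "ty": -4, "tz": 0, "rx": 0, "ry": 0, "rz": 0, "claw": 1},
    {"tx": 0, "ty": -4, "tz": 0, "rx": 0, "ry": 0, "rz": 0, "claw": 1},
    {"tx": 0, "ty": -3, "tz": 0, "rx": 0, "ry": 0, "rz": 0, "claw": 1},
    {"tx": 0, "ty": 0, "tz": 0, "rx": 0, "ry": 0, "rz": 0, "claw": 1},
  ],
)

```text
clock: 7.6
tcp_pos: [484.1, -12.2, 178.1]
orientation: [0.001, 0.709, 0.706, 0.001]
wrist_force: [5.9, -3.9, -12.0]
gripper_width: 10.5
gripper_force: 59.5
```

Run:
```python
from h import *
s=sense();im=snapshot('wrist');save('w7.png',im);g=im[:,:,1]
print(s['clock'],s['tcp_pos'],s['orientation'],s['wrist_force'],s['gripper_width'])
c=cam('wrist',s)
for p in ([496,-12,184.5],[476,-12,184.5],[496,-12,146],[444.4,-9,146],[552,-9,146]): print(p,proj(c,p))
```

```text
7.6 [484.08145328 -12.15029106 178.07642919] [1.43386560e-03 7.08681791e-01 7.05526608e-01 5.19001970e-04] [  5.93877458  -3.86753551 -11.9643906 ] 10.456448533100579
[496, -12, 184.5] [306.99328984 294.3321878 ]
[476, -12, 184.5] [260.25758961 294.63994739]
[496, -12, 146] [301.06930365 254.78120358]
[444.4, -9, 146] [205.19045971 250.35262518]
[552, -9, 146] [405.36838903 249.09884529]
```

Request:
arm_command(
  commands=[
    {"tx": 0, "ty": -3, "tz": 0.7, "rx": 0, "ry": 0, "rz": 0, "claw": 1},
    {"tx": 0, "ty": -3, "tz": 0, "rx": 0, "ry": 0, "rz": 0, "claw": 1},
    {"tx": 0, "ty": -2, "tz": 0, "rx": 0, "ry": 0, "rz": 0, "claw": 1},
    {"tx": 0, "ty": 0, "tz": 0, "rx": 0, "ry": 0, "rz": 0, "claw": 1},
    {"tx": 0, "ty": 0, "tz": 0, "rx": 0, "ry": 0, "rz": 0, "claw": 1},
  ],
)

```text
clock: 8.15
tcp_pos: [477.4, -12.3, 178.1]
orientation: [0.002, 0.709, 0.706, 0.001]
wrist_force: [8.3, -3.6, -6.9]
gripper_width: 10.6
gripper_force: 60.0
```

Run:
```python
from h import *
s=sense();im=snapshot('wrist');save('w8.png',im);g=im[:,:,1]
print(s['clock'],s['tcp_pos'],s['wrist_force'],s['gripper_width'],s['gripper_force'])
c=cam('wrist',s)
for p in ([496,-12,184.5],[476,-12,184.5],[476,-12,146],[496,-12,146],[444.4,-9,146],[552,-9,146]): print(p,proj(c,p).round(1))
print('cols 184-424/4')
for r in range(226,300,4): print(r,' '.join('%3d'%x for x in g[r,184:424:4]))
```

```text
8.15 [477.36844967 -12.29226791 178.05055294] [ 8.26307315 -3.5884723  -6.87169986] 10.631976602011033 60.03676772117615
[496, -12, 184.5] [322.7 293.9]
[476, -12, 184.5] [276.  294.3]
[476, -12, 146] [276.4 254.7]
[496, -12, 146] [313.3 254.4]
[444.4, -9, 146] [217.5 250.1]
[552, -9, 146] [417.7 248.7]
cols 184-424/4
226 224 227 213 223 227 224 234 236 240  47  51  48  45  44  44  40  38  37  35  34  33  31  30  28  27  27  27  28  28  27  26  27  25  28  28  28  29  29  30  28  31  29  32  33  32  31  32  34  36  34  50  52  50  52  52  51  51  30 239 237
230 224 225 226 225 221 231 233 236 239  42  48  48  47  45  43  42  37  37  36  33  31  32  28  28  26  27  26  25  26  27  25  25  27  25  27  26  29  33  33  36  37  38  39  43  43  43  50  50  49  49  50  49  48  48  48  47  48  33 241 237
234 227 228 223 226 230 221 227 236 239  51  59  59  58  56  54  53  51  49  51  48  48  45  45  44  42  41  42  42  40  41  42  41  42  41  42  42  42  43  42  44  44  45  43  44  46  45  46  46  47  47  47  49  48  47  47  47  46  46  23 243
238 230 226 228 228 228 224 224 235 255  61  59 
[... 3155 characters left out ...]
 226 234 236 236 234 218  45  42  41  76  89  88  93  32  32  30  34 168  28  29  27  27  88  86  87  32  31  30  28 121 113 110 107 105 106 104 105 104  97 236 237 234 238 237 237 234 236 237 238 237 236  60  81
294 228 230 230 231 229 227 225 225 234 236 236 234  69  42  42  41  34 140 127 135  41  31  30  32 168  30  29  28  37 128 127  91  24  29  31  31  29  26  26  24  20 103  99  99  99  84 236 237 235 238 236 237 235 236 238 238 237 238  76  81
298 228 225 225 224 226 220 227 210 233 235 238  56  43  42  41  39  39  39  26 130  39  31  31  33 163  30  29  24  36 125  23  29  29  30  28  26  26  63  80  66  24  29  24 107  95  68 236 236 235 238 236 237 234 236 238 239 235 240  77  80
```

The tab line is at x ≈ 477.7 and the half mark at x ≈ 476, so travel is about 18.3 mm. That agrees with the 8.3 N spring force. I'll trim it by 1.5 mm.

Request:
arm_command(
  commands=[
    {"tx": 0, "ty": -1.5, "tz": 0.4, "rx": 0, "ry": 0, "rz": 0, "claw": 1},
    {"tx": 0, "ty": 0, "tz": 0, "rx": 0, "ry": 0, "rz": 0, "claw": 1},
    {"tx": 0, "ty": 0, "tz": 0, "rx": 0, "ry": 0, "rz": 0, "claw": 1},
    {"tx": 0, "ty": 0, "tz": 0, "rx": 0, "ry": 0, "rz": 0, "claw": 1},
    {"tx": 0, "ty": 0, "tz": 0, "rx": 0, "ry": 0, "rz": 0, "claw": 1},
  ],
)

```text
clock: 8.7
tcp_pos: [476.3, -12.3, 178.0]
orientation: [0.003, 0.709, 0.706, 0.002]
wrist_force: [8.0, -1.9, -4.3]
gripper_width: 10.5
gripper_force: 60.5
```

Run:
```python
from h import *
s=sense();im=snapshot('wrist');g=im[:,:,1].astype(int)
print(s['clock'],s['tcp_pos'],s['wrist_force'],s['gripper_width'],s['gripper_force'],s['qvel'])
c=cam('wrist',s);print(proj(c,[476,-12,184.5]),proj(c,[476,-12,146]))
for r in (242,244,246): print(g[r,255:305])
print(g[286,265:295])
```

```text
8.7 [476.31307707 -12.29137689 177.99204007] [ 7.99326826 -1.91962046 -4.34923016] 10.505116740543079 60.472984313964844 [-0.00049882 -0.00022912 -0.00064596 -0.00010207  0.0012731  -0.00022861]
[278.46383177 294.34249374] [278.26046089 254.74263239]
[ 62  59  55  77 145  75  55  58  58  59  60  57  58  58  56  57  57  57
  56  48  67 156 157 154 158 140  66  49  53  56  54  55  56  56  56  56
  56  55  55  55  48 104 140  70  51  55  54  55  55  55]
[ 58  60  56  76 173  82  53  59  59  59  59  58  58  58  56  59  58  55
  57  51  70 156 158 154 159 140  66  51  55  55  56  56  56  56  55  55
  56  57  56  55  49 107 143  74  53  55  55  57  55  56]
[ 62  61  60  56  51  54  56  59  56  58  55  55  57  51  54  50  52  49
  49  44  67 164 168 167 170 146  71  51  55  56  55  55  54  50  35  33
  35  32  34  33  32  29  29  29  29  31  31  27  25  24]
[ 33  31  31  33  31  31  33  30  32  33  32  32  27  11 163 170 105  36
  23  28  28  29  30  29  28  28  26  25  27  29]
```

The thick mark is at column 278 and the tab line at 279.8, so the tab is within 1 mm of half travel. The arm is steady with a firm grip, so I'll hand in.

```bash
python3 -c "
from plant import *
print(finish_job())"
```

```text
the job is handed in; nothing more can be done
None
```

I pressed the dark-zero plunger to its stop and released it, then drew the shutter to about 19.3 mm (half travel is 20 mm). I handed the job in at 8.7 s with the fingers still gripping the tab; the hand-in call returned no verdict.

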